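# Free the microscope carriage of a disc-cutting lathe and park it

### The job

The microscope carriage of the disc-cutting lathe is clamped to its guide rail. Stroke a fingertip over the knurled rim of the clamp screw, again and again, to loosen it by two full turns (to within a quarter of a turn), then push the carriage along the rail until it rests against the end stop, with the microscope clear of the copper disc. Do not touch the microscope or the disc, and leave the loose things lying where they are.

Things in the scene. Friction and masses are not known exactly. Their poses are not given: they have to be found in the camera images.
- lathe: Lathe, fixed: grey bed 600 (x) by 580 mm, top 30 mm above the table; black turntable (380 mm across, 88 mm high, centred at 225, -100 mm); steel guide rail along y, 26 mm wide, top 141 mm high, between two grey uprights 60 mm wide, 150 mm high; the +y one is the end stop. Origin on the table under the rail; x away from the robot over the turntable, y along the rail to the parking end, z up.
- knob_centre (a point): Centre of the clamp screw's knurled steel knob, mid-rim on its axis, 134 mm above the table; rides with the carriage, does not turn. x: screw axis, level, out of the knob's face, away from the robot; y: along the rail to the parking end; z up. Knob 42 mm across, rim 14 mm wide along x, crown 155 mm high, bare from above and 3 mm higher than the carriage's top plate, which ends 22 mm away in -x.
- clamp_screw (a joint): Screw angle, rad: 0 tight (the start, against a stop), grows as it loosens, 12.57 = two turns. Loosens anticlockwise seen facing the knob: top of the rim goes to -y of knob_centre. Stays as left; about 2.5 N at the rim turns it. Knob shifts under 2 mm along its axis. A black line across rim and face stands on top when tight. The clamp frees the rail only after about 1.6 turns.
- carriage (a joint): Place of the carriage along the rail, m, growing towards the parking end (lathe +y); 0.150 is against the end stop. Starts between 0 and 0.05. With the screw loose it slides against about 6 N of friction and stays where it is left.
- push_face (a point): Centre of the -y face of the carriage's upright aluminium column (axes as the lathe's; rides along): 44 mm wide in x, 50 mm high, from 152 to 202 mm above the table. Before it, to -y, lies the carriage's flat black top plate, 58 mm wide, 100 mm long, 152 mm high. Knob centre is 70 mm to -y and 52 mm to +x of it. An arm, top 195 mm high, goes from the column in +x to the microscope.
- microscope: Microscope on the carriage, not to be touched: black head, white camera box on top, 106 to 301 mm above the table. Origin at table height under its upright axis, 127 mm in x from the rail's middle, 97 mm to +y of knob_centre. Lies within 37 mm of that axis, but for the eyepiece, which slants up to +x.
- disc: Copper record disc, 356 mm in diameter, 3 mm thick, on the turntable; origin at the centre of its underside, 88 mm above the table. Must not be touched.
- puck: Loose aluminium disc weight, 72 mm in diameter, 40 mm high, standing in the middle of the copper disc; origin at the centre of its underside. To be left alone.
- brush: Loose brush with a wooden handle, 120 mm long, lying on the lathe bed on the robot's side of the rail, lower than 60 mm above the table. To be left alone.
- oil_jar: Small loose amber jar, 40 mm in diameter, 42 mm high, standing on the lathe bed on the robot's side of the rail, its top 72 mm above the table; origin at the centre of its underside. To be left alone.
- stylus_box: Small loose dark wooden box, 55 x 40 x 24 mm, on the lathe bed beside the turntable at the parking end; origin at the centre of its underside. To be left alone.

How it is judged:
By the outcome, as a careful person would: the job done as asked, in the order asked, and still so for the second after the job is handed in, with the robot touching nothing.
It also fails if it takes over 69 s, if anything falls off the work surface, if the arm or the gripper's body presses on something with over 40 N, if the wrist force passes 120 N, or if a joint passes its speed limit or range.

### The arm

A 6-joint arm with a two-finger parallel gripper is mounted at the origin on the work surface. World frame = base frame: x ahead of the robot, y to its left, z up, the work surface at z = 0. Lengths are in mm, angles in degrees, forces in N, time in s.
With the tool pointing down it reaches from about 300 to 850 mm from the base axis. Payload 4.2 kg.
Tool frame: the origin (TCP) lies between the finger pads; the fingertips stand 22 mm ahead of it and the grasp point (between the pads) lies 3 mm ahead of it; z points along the fingers, y is the direction in which the jaws open and shut (so a half turn about z gives the same grasp; the last joint's range is limited). The gripper opens to 91 mm and grips with 3 to 60 N. Pads are 32 mm wide; open, the fingers measure 118 mm over their backs; the gripper's body (76 mm by 178 mm) begins 60 mm behind the grasp point.
Start: joints at [-69.041, 18.312, 89.639, -0, 72.044, -1.146], TCP at [216.378, -532.753, 201.876] pointing down, gripper open.
Joint ranges: [-177.97, 177.97], [-48.28, 115.42], [12.27, 149.76], [-77.06, 257.06], [2.81, 150.46], [-146.56, 146.56]. Speed limits (degrees/s): [147.25, 147.25, 180, 180, 180, 180].

### API

Orientations are given as [roll, pitch, yaw] about the fixed x, y, z axes, in that order (R = Rz(yaw) Ry(pitch) Rx(roll)).
In Python, from workcell import * gives the robot as it stands.
- The arm moves only by the shell command python3 -m jog 'ROWS' [OPENING] [FORCE]. ROWS is text: rows parted by semicolons, each of 6 numbers parted by spaces: the shift along the tool's x, y, z in units of 0.5 m (1.0 is 0.5 m), then the turn, a rotation vector about the tool's x, y, z in units of pi/2 rad (1.0 is pi/2 rad). A call has 1 to 20 rows; each row is the pose to reach, as a shift and turn from the pose measured when the call began, along the tool's axes at that moment; what a row does not reach only later rows make up. A row lasts 1/12 s, in which the tool goes at most 41.7 mm and 7.16 degrees, less where a joint would pass 70% of its speed; a pose out of reach is approached as far as the arm can. A call with a number of a shift or a turn outside -1 to 1 is refused whole. A call with a gripper value outside its range is refused whole. OPENING is the opening, from -1 (shut) to 1 (fully open), set as the call begins (- or left out, the last holds). The fingers move at their own pace and stop on an object; FORCE is the grip in N (left out, the last holds). Time passes only in rows, so rows that repeat a pose let the fingers close. It gives the time, the measured TCP pose, the force and the opening at its end, in the units of the state.
- state(): the state, without advancing time (a new reading comes with each control period).
- grab_frame(name): name is "side" or "top"; returns the picture (400x640x3 uint8, red, green, blue); there is no depth.
- calibration(name): a dict with "mtx" (3x3 intrinsics, pixels), "rvec" (rotation vector, rad) and "tvec" (3), from world to camera coordinates, as OpenCV has them. Camera axes: x right, y down, z forward; pixel columns grow to the right and rows downward; lengths in mm; the calibration is good to about 2 mm. A picture is of the moment at which its call begins. calibration takes no time and is no camera call.
- job_done(): hands the job in, once; it reports no verdict.
Trained networks look in the newest picture that a camera, given by its name, has taken for a name from the list of things; names that differ only in an ending like _2 or _b are one class to them, and where a whole thing is asked for, a point or a joint stands for the part that bears it (a point fixed in the world has none). Each returns a list of dicts, best first, with "confidence" (0 to 1); they miss things now and then, are a little off and sometimes report something else, mostly with a low value. They report only what shows in the picture. A call takes as long as a camera call.
- spot_in(query, camera): "rect" ([left, top, right, bottom] in pixels, round what is visible of it).
- tip_of(query, camera): "location" ([column, row] in pixels: a listed point, or the origin of a listed thing).
The state is a dict: "time_s": time; "qpos": joint angles; "qvel": joint speeds; "effort": joint torques, N m; "ee_pos": TCP position; "ee_rot": TCP orientation; "force": force on the tool from outside, world axes, zero at the start; "torque": the same for the moment, N m; "gripper_width": finger opening in mm.
Only numpy, scipy, OpenCV 4.12 (cv2) and the standard library are available. Lean on these libraries where they do the work, as an engineer would, in place of code of your own. Each camera call takes 0.05 s, during which the arm holds its last target. There are 200 camera calls.

## Working session

There is one attempt and no reset: what is moved stays moved. The work goes in short steps, Python scripts to look and compute and a shell command to move; the robot and the scene stay as the last step left them, time stands still between calls to the robot, and variables do not carry over. Pictures are saved under pics/ and viewed, about 8 in all and at most 12, crops included, and the job is handed in when it is done.

```bash
mkdir -p pics; cat > h.py <<'E'
from workcell import *
import numpy as np, cv2
def cal(n):
    c=calibration(n);return np.array(c["mtx"],float),cv2.Rodrigues(np.array(c["rvec"],float))[0],np.array(c["tvec"],float).ravel()
def ray(n,p):
    K,R,t=cal(n);d=R.T@np.linalg.inv(K)@np.array([p[0],p[1],1.]);return -R.T@t,d
def atz(n,p,z):
    o,d=ray(n,p);return o+d*(z-o[2])/d[2]
def proj(n,X):
    K,R,t=cal(n);q=K@(R@np.array(X,float)+t);return q[:2]/q[2]
def tri(a,b):
    o1,d1=ray("side",a);o2,d2=ray("top",b);d1/=np.linalg.norm(d1);d2/=np.linalg.norm(d2)
    s=np.linalg.lstsq(np.c_[d1,-d2],o2-o1,rcond=None)[0];p=o1+s[0]*d1;q=o2+s[1]*d2
    return (p+q)/2,np.linalg.norm(p-q)
E
python3 - <<'E'
from h import *
np.set_printoptions(precision=1,suppress=True)
for n in("side","top"):
    im=grab_frame(n);cv2.imwrite(f"pics/{n}0.png",im[:,:,::-1]);print(n,"cam at",ray(n,(320,200))[0])
Z=dict(lathe=0,knob_centre=134,push_face=177,microscope=0,disc=88,puck=91,oil_jar=30,stylus_box=30,brush=40)
for q,z in Z.items():
    r={}
    for n in("side","top"):
        l=tip_of(q,n)
        if l:r[n]=l[0]["location"];print(q,n,np.array(r[n]),round(l[0]["confidence"],2),atz(n,r[n],z))
    if len(r)==2:print("   tri",*tri(r["side"],r["top"]))
s=state();print(s["time_s"],s["force"],s["ee_rot"])
E
```

```text
side cam at [ 484.6 -659.2  525.7]
top cam at [ 383.    53.2 1126.4]
lathe side [263.2 268.9] 0.95 [476.8  12.    0. ]
lathe top [348.1 260.7] 0.61 [475.7   3.    0. ]
   tri [476.    3.4   6.6] 1.7451313144745733
knob_centre side [293.8 236.4] 0.92 [535.3 -73.8 134. ]
knob_centre top [390. 227.] 0.8 [542.1 -74.7 134. ]
   tri [538.6 -74.6 135.1] 6.6930661501568975
push_face side [266.5 196.4] 0.69 [491.6   3.7 177. ]
push_face top [358.2 250.3] 0.68 [483.3  -7.9 177. ]
   tri [487.1  -7.4 182.3] 8.676622196472463
microscope side [265.2 268.8] 0.73 [481.   11.7   0. ]
microscope top [343.7 204.3] 0.91 [610.5  22.6   0. ]
   tri [542.7  13.6  18.5] 127.23909827288787
disc side [389.1 248.4] 0.67 [718.7 -69.6  88. ]
disc top [389.  153.1] 0.94 [719.9 -70.2  88. ]
   tri [719.1 -70.1  88.5] 1.1990299048413953
puck side [390.9 247.8] 0.94 [721.1 -72.2  91. ]
puck top [388.5 153.1] 0.63 [718.8 -68.7  91. ]
   tri [721.  -69.3  88.5] 2.652154168519982
oil_jar side [227.8 322.3] 0.83 [ 414.9 -160.9   30. ]
oil_jar top [416.2 294.2] 0.63 [ 409.5 -154.7   30. ]
   tri [ 411.9 -155.5   24.3] 4.48314260297517
stylus_box side [344.8 206.6] 0.52 [692.5 202.4  30. ]
stylus_box top [269.8 161.8] 0.81 [694.8 207.6  30. ]
   tri [694.7 208.1  26.9] 1.8021769373667358
brush side [218.  237.9] 0.62 [382.7  82.1  40. ]
brush top [309.2 298.3] 0.93 [382.1  86.3  40. ]
   tri [382.1  86.4  37.2] 0.022411375246183782
1.0 [-0.2 -0.2  0.2] [180.   -0.   22.1]
```

View pics/side0.png

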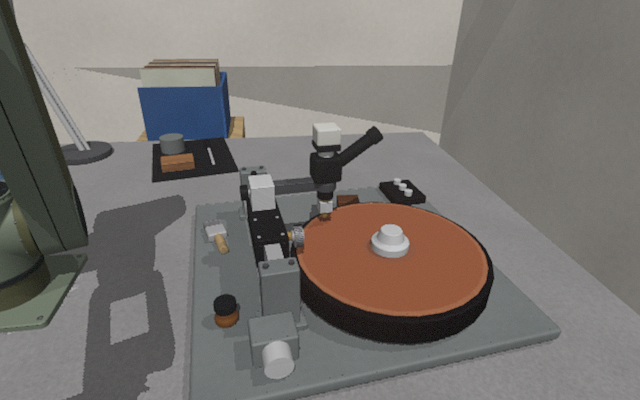

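View pics/top0.png

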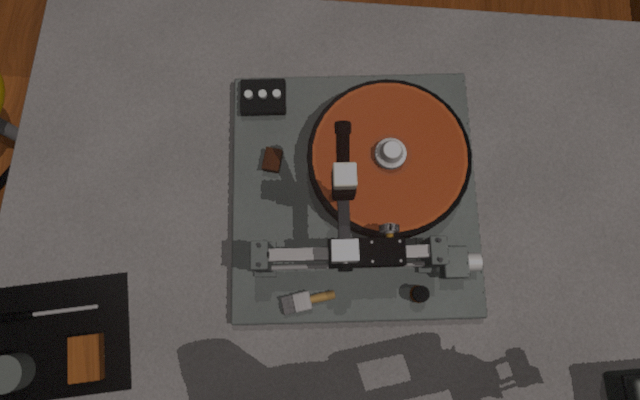

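Both views agree: the knob is at about side (297,237) and top (390,229), the column at side (262,190) and top (345,250), with the microscope to its +y. Next I'll get the lathe yaw and take a closer look at the knob.

```bash
python3 - <<'E'
from h import *
np.set_printoptions(precision=1,suppress=True)
a=cv2.imread("pics/side0.png")[160:290,220:340];b=cv2.imread("pics/top0.png")[205:285,240:460]
a=cv2.resize(a,None,fx=3.2,fy=3.2,interpolation=2);b=cv2.resize(b,None,fx=3,fy=3,interpolation=2)
a=cv2.copyMakeBorder(a,0,0,0,max(0,660-a.shape[1]),0)[:340];cv2.imwrite("pics/z0.png",np.vstack([a[:,:660],b]))
print("uprights",atz("top",(260,255),150),atz("top",(438,250),150))
print("bed corners L,R far/near",[atz("top",p,30)[:2] for p in((234,80),(465,73),(487,319),(233,324))])
K=np.array([536,-74.5,134]);print([proj(n,K+np.array(d)) for n in("side","top") for d in((0,0,21),(7,0,0))])
E
```

```text
uprights [461.2 190.8 150. ] [ 499.3 -173.6  150. ]
bed corners L,R far/near [array([899.1, 317.9]), array([ 963. , -257.4]), array([ 367. , -315.4]), array([313.2, 251.8])]
[array([294.1, 226.6]), array([298.1, 236.3]), array([391.1, 228.4]), array([389.9, 226.6])]
```

View pics/z0.png

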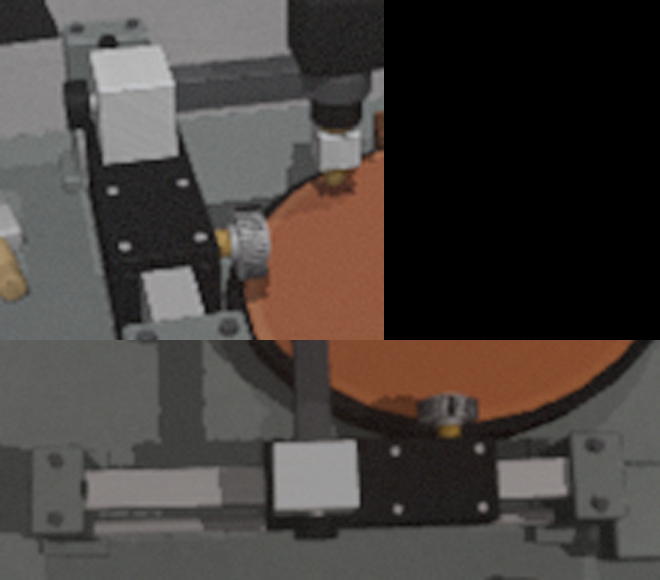

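Zoomed in, the knob is at top (389,229) and side (297,236). The rail line gives a lathe yaw of about 6°, and the different cues put the knob centre near (540.5, -74.7). I'll move above it with the fingers shut.

```bash
R="0.944 -0.604 0 0 0 -0.822"; python3 -m jog '0.944 -0.604 0 0 0 -0.822;0.944 -0.604 0 0 0 -0.822;0.944 -0.604 0 0 0 -0.822;0.944 -0.604 0 0 0 -0.822;0.944 -0.604 0 0 0 -0.822;0.944 -0.604 0 0 0 -0.822;0.944 -0.604 0 0 0 -0.822;0.944 -0.604 0 0 0 -0.822;0.944 -0.604 0 0 0 -0.822;0.944 -0.604 0 0 0 -0.822;0.944 -0.604 0 0 0 -0.822;0.944 -0.604 0 0 0 -0.822;0.944 -0.604 0 0 0 -0.822;0.944 -0.604 0 0 0 -0.822;0.944 -0.604 0 0 0 -0.822;0.944 -0.604 0 0 0 -0.822;0.944 -0.604 0 0 0 -0.822;0.944 -0.604 0 0 0 -0.822' -1
python3 - <<'E'
from h import *
np.set_printoptions(precision=1,suppress=True)
s=state();print(s["time_s"],s["ee_pos"],s["ee_rot"],s["force"])
a=grab_frame("side")[130:280,200:360,::-1];b=grab_frame("top")[180:280,280:480,::-1]
a=cv2.resize(a,None,fx=3,fy=3,interpolation=2);b=cv2.resize(b,(480,240),interpolation=2)
cv2.imwrite("pics/z1.png",np.vstack([a[:,:480],b])[:600])
p=np.array(s["ee_pos"]);p[2]-=22
print(proj("side",p),proj("top",p))
E
```

```text
time_s: 2.5
ee_pos: [539.3, -76.5, 201.9]
ee_rot: [-180.0, 0.0, 96.0]
force: [0.7, 0.3, -0.2]
gripper_width: 0.1
2.5 [539.3 -76.5 201.9] [-180.    0.   96.] [ 0.7  0.3 -0.2]
[295.9 214.9] [393.9 225.1]
```

View pics/z1.png

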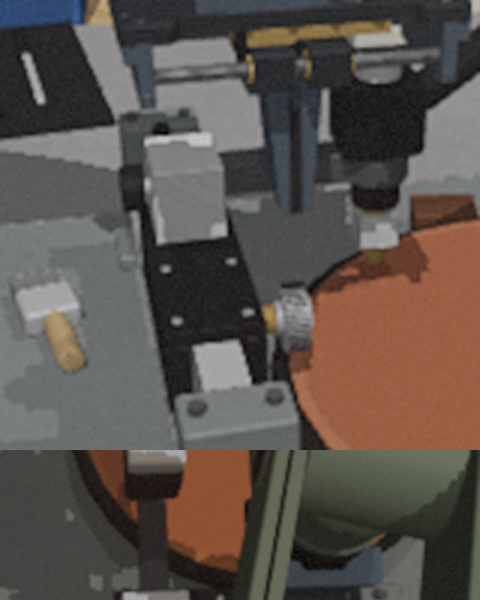

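The fingers are above and to +y of the knob, at side crop (290,213); the dark tips blend into the bed behind them. I'll go down by feel, starting 12 mm to +y.

```bash
python3 -m jog '0.027 0.0025 0.02 0 0 0;0.027 0.0025 0.04 0 0 0;0.027 0.0025 0.046 0 0 0;0.027 0.0025 0.046 0 0 0;0.027 0.0025 0.046 0 0 0'; python3 -m jog '0 0 0.002 0 0 0;0 0 0.004 0 0 0;0 0 0.006 0 0 0;0 0 0.006 0 0 0'
```

```text
time_s: 3.02
ee_pos: [539.0, -62.9, 178.5]
ee_rot: [-179.9, 0.0, 96.0]
force: [0.1, -0.1, -1.5]
gripper_width: 0.4
time_s: 3.35
ee_pos: [538.9, -63.0, 175.4]
ee_rot: [-179.9, 0.0, 96.0]
force: [-0.1, -0.2, 0.3]
gripper_width: 0.7
```

```bash
python3 - <<'E'
from h import *
s=state();print(s["time_s"],s["ee_pos"],s["force"])
f=grab_frame("side");o=cv2.imread("pics/side0.png")[:,:,::-1]
d=np.abs(f.astype(int)-o).max(2)
print([(r,int(d[r,285:310].max()),int(d[r,285:310].mean())) for r in range(195,240,3)])
p=np.array(s["ee_pos"]);p[2]-=22;print(proj("side",p))
cv2.imwrite("pics/z2.png",cv2.resize(f[170:270,240:360,::-1],None,fx=5,fy=5,interpolation=2))
E
```

```text
3.35 [538.94636333 -63.02352525 175.40978447] [-0.09406638 -0.17771565  0.25502849]
[(195, 98, 58), (198, 84, 51), (201, 83, 52), (204, 83, 49), (207, 82, 49), (210, 77, 47), (213, 43, 38), (216, 44, 39), (219, 45, 38), (222, 45, 21), (225, 57, 13), (228, 55, 13), (231, 47, 10), (234, 12, 5), (237, 12, 6)]
[295.09646898 223.87043812]
```

View pics/z2.png

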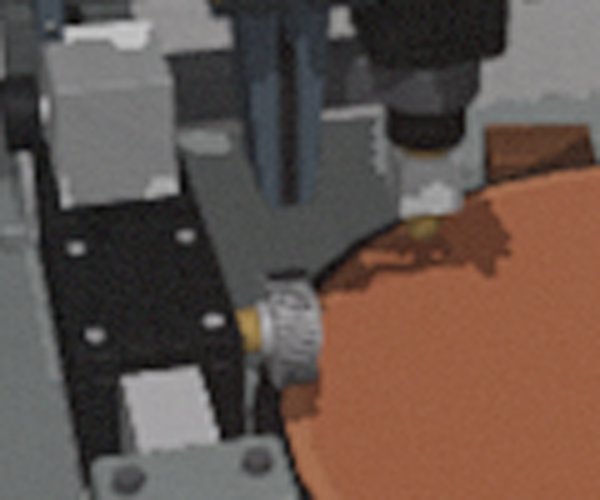

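The blue finger ends at about row 211, and the paler pad tips reach the knob crown at about (296,224). There is no contact force yet, so I'll keep going down.

```bash
python3 -m jog '0 0 0.002 0 0 0;0 0 0.004 0 0 0;0 0 0.004 0 0 0'; python3 -m jog '0 0 0.002 0 0 0;0 0 0.003 0 0 0;0 0 0.003 0 0 0'
```

```text
time_s: 3.65
ee_pos: [538.9, -63.0, 173.3]
ee_rot: [-179.9, 0.0, 96.0]
force: [-0.2, 0.0, -0.0]
gripper_width: 0.3
time_s: 3.9
ee_pos: [538.8, -63.0, 171.7]
ee_rot: [-179.9, 0.0, 96.0]
force: [0.7, -0.2, 0.4]
gripper_width: 0.6
```

```bash
python3 - <<'E'
from h import *
f=grab_frame("side");s=state()
c=cv2.resize(f[190:255,265:335,::-1],None,fx=8,fy=8,interpolation=2)
c=np.clip(c.astype(float)*2.0,0,255).astype(np.uint8)
R=cv2.Rodrigues(np.array([0,0,np.radians(96)]))[0]
p=np.array(s["ee_pos"])
for dx in(-16,16):
  for dy in(-13,13):
    q=proj("side",p+R@np.array([dx,dy,-22]));q=((q-[265,190])*8).astype(int);print(dx,dy,q);cv2.circle(c,tuple(int(v) for v in q),3,(0,255,0),-1)
k=proj("side",[540.5,-74.7,155]);cv2.circle(c,tuple(int(v) for v in (k-[265,190])*8),3,(0,0,255),-1)
cv2.imwrite("pics/z3.png",c)
E
```

```text
-16 -13 [312 315]
-16 13 [196 330]
16 -13 [281 241]
16 13 [170 255]
```

View pics/z3.png

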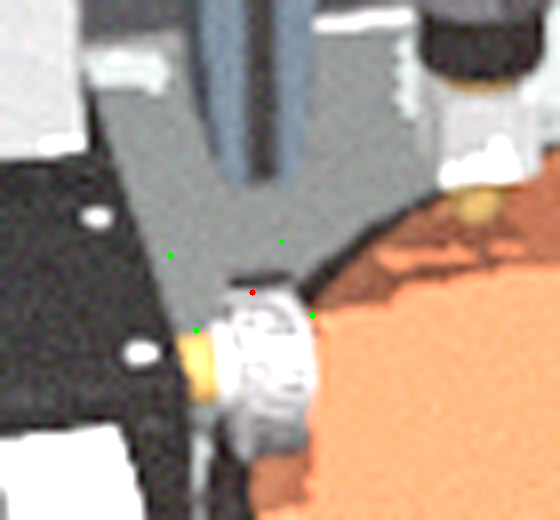

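The picture shows the fingers ending at crop (262,185), about 25 mm above the nominal tip position, which agrees with there being no contact. I'll go down further by feel.

```bash
python3 -m jog '0 0 0.006 0 0 0;0 0 0.012 0 0 0;0 0 0.012 0 0 0'; python3 -m jog '0 0 0.004 0 0 0;0 0 0.008 0 0 0;0 0 0.008 0 0 0';python3 - <<'E'
from h import *
f=grab_frame("side");s=state();print(s["force"],s["torque"])
g=f[:,:,:].astype(int)
# lowest bluish row in finger columns
m=(g[:,:,2]-g[:,:,0]>12)&(np.indices(g.shape[:2])[0]<235);ys,xs=np.where(m[:,286:308]);print("blue max row",ys.max(), xs[ys>ys.max()-3]+286)
E
```

```text
time_s: 4.2
ee_pos: [538.3, -62.9, 164.9]
ee_rot: [-179.8, -0.0, 96.0]
force: [-0.5, 0.8, -1.0]
gripper_width: 0.1
time_s: 4.45
ee_pos: [538.0, -62.9, 160.3]
ee_rot: [-179.8, -0.0, 96.0]
force: [0.2, -0.9, -0.3]
gripper_width: 0.7
[ 0.32551313 -0.67750538  0.26925637] [ 0.00255448 -0.10116669 -0.01328732]
blue max row 218 [293 294 300 293 294 300 294]
```

```bash
python3 -m jog '0 0.004 0.004 0 0 0;0 0.005 0.006 0 0 0;0 0.005 0.006 0 0 0'; python3 -m jog '0 0 0.004 0 0 0;0 0 0.006 0 0 0;0 0 0.006 0 0 0';python3 - <<'E'
from h import *
f=grab_frame("side");s=state();print(s["force"],s["torque"])
cv2.imwrite("pics/z4.png",cv2.resize(np.clip(f[180:255,255:335,::-1]*1.6,0,255).astype(np.uint8),None,fx=7,fy=7,interpolation=2))
E
```

```text
time_s: 4.75
ee_pos: [540.7, -62.6, 157.3]
ee_rot: [-179.8, -0.0, 96.0]
force: [-1.0, 0.1, -0.4]
gripper_width: 0.3
time_s: 5.0
ee_pos: [540.4, -62.6, 154.0]
ee_rot: [-179.7, -0.0, 96.0]
force: [0.3, 0.0, -0.5]
gripper_width: 0.5
[-0.38076886 -0.35061125 -0.08723612] [-0.05686265 -0.10995094  0.04211215]
```

View pics/z4.png

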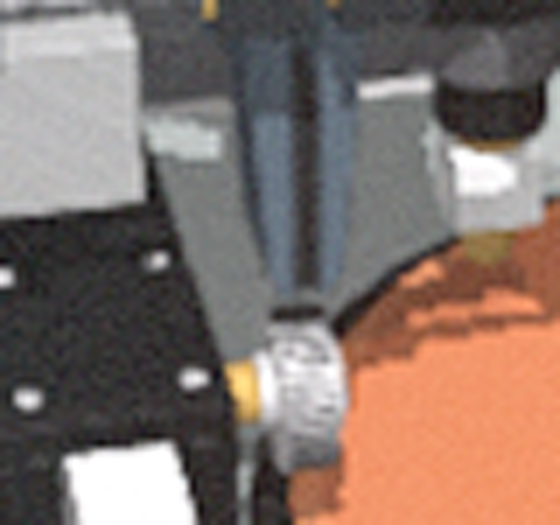

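```bash
python3 - <<'E'
from h import *
np.set_printoptions(precision=1,suppress=True)
o,d=ray("side",(298.6,221.9))
for y in(-85,-78.6,-62.6,-46.6,-20):print(o+d*(y-o[1])/d[1])
p=np.array(state()["ee_pos"])
for z in(-22,0,20,40,57,80):print(z,proj("side",p+[0,0,z]),proj("side",p+[1.6,-16,z]))
E
```

```text
[543.  -85.  170.6]
[543.7 -78.6 166.7]
[545.3 -62.6 156.8]
[546.9 -46.6 146.9]
[549.6 -20.  130.5]
-22 [296.1 233.6] [297.9 238.5]
0 [295.9 223.3] [297.8 228.1]
20 [295.8 213.7] [297.7 218.3]
40 [295.7 203.8] [297.5 208.2]
57 [295.6 195.2] [297.5 199.5]
80 [295.4 183.2] [297.3 187.3]
```

The whole tool appears about 25 mm higher than reported, so the real tip is near z 157. I'll work by feel and keep lowering slowly.

```bash
python3 -m jog '-0.005 0 0.002 0 0 0;-0.01 0 0.004 0 0 0;-0.01 0 0.004 0 0 0'; python3 -m jog '0 0 0.002 0 0 0;0 0 0.004 0 0 0;0 0 0.004 0 0 0'; python3 -m jog '0 0 0.002 0 0 0;0 0 0.004 0 0 0;0 0 0.004 0 0 0'
```

```text
time_s: 5.3
ee_pos: [541.0, -68.0, 151.9]
ee_rot: [-179.7, -0.0, 96.0]
force: [-0.2, -0.5, 0.4]
gripper_width: 0.7
time_s: 5.55
ee_pos: [540.8, -68.1, 149.7]
ee_rot: [-179.7, -0.0, 96.0]
force: [-0.2, 1.0, 0.7]
gripper_width: 0.3
time_s: 5.8
ee_pos: [540.6, -68.0, 147.4]
ee_rot: [-179.7, -0.0, 96.0]
force: [-0.0, 0.6, 0.4]
gripper_width: 0.4
```

```bash
python3 - <<'E'
from h import *
np.set_printoptions(precision=1,suppress=True)
f=grab_frame("side");t=grab_frame("top");s=state();p=np.array(s["ee_pos"])
a=cv2.resize(np.clip(f[140:260,240:370,::-1]*1.6,0,255).astype(np.uint8),None,fx=6,fy=6,interpolation=2)[:,:780]
def c(im,q,col):cv2.circle(im,tuple(int(v) for v in q),3,col,-1)
R=cv2.Rodrigues(np.array([0,0,np.radians(96)]))[0]
for z,col in((-22,(0,255,0)),(57,(255,255,0))):
  for dx,dy in((0,0),(-38,-89),(-38,89)) if z>0 else ((0,0),(-16,0),(16,0)):
    c(a,(proj("side",p+R@np.array([dx,dy,z]))-[240,140])*6,col)
a=cv2.resize(a,(520,480));b=np.clip(t[100:300,300:440,::-1]*1.5,0,255).astype(np.uint8);b=cv2.resize(b,(336,480))[:,:280]
cv2.imwrite("pics/z5.png",np.hstack([a,b]));print(s["force"],s["qpos"])
E
```

```text
[-0.1  0.  -0.1] [ -8.4  18.1  98.2  -0.   64.  -14.3]
```

View pics/z5.png

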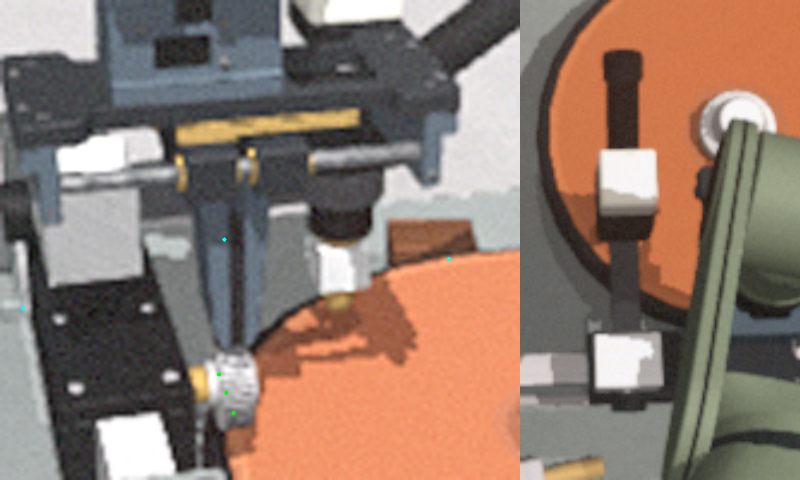

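```bash
python3 -m jog '0 0 0.002 0 0 0;0 0 0.004 0 0 0;0 0 0.004 0 0 0'; python3 -m jog '0 0 0.002 0 0 0;0 0 0.004 0 0 0;0 0 0.004 0 0 0'; python3 -m jog '-0.004 0 0 0 0 0;-0.008 0 0 0 0 0;-0.008 0 0 0 0 0'
```

```text
time_s: 6.15
ee_pos: [540.6, -68.0, 145.4]
ee_rot: [-179.7, -0.0, 96.0]
force: [-0.0, 0.7, -0.0]
gripper_width: 0.7
time_s: 6.4
ee_pos: [540.6, -68.0, 143.2]
ee_rot: [-179.7, -0.0, 96.0]
force: [0.2, 0.4, 0.4]
gripper_width: 0.5
time_s: 6.65
ee_pos: [541.0, -72.4, 143.2]
ee_rot: [-179.7, -0.0, 95.9]
force: [-0.5, -0.7, 0.1]
gripper_width: -0.1
```

```bash
python3 - <<'E'
from h import *
f=grab_frame("side")
a=cv2.resize(np.clip(f[195:255,270:330,::-1]*1.5,0,255).astype(np.uint8),None,fx=9,fy=9,interpolation=2)
cv2.imwrite("pics/z6.png",a)
for q in("knob_centre",):print(spot_in(q,"side")[:1],tip_of(q,"side")[:1])
E
```

```text
[{'rect': [236.6, 121.7, 380.9, 264.6], 'confidence': 0.55}] [{'location': [294.9, 237.0], 'confidence': 0.92}]
```

View pics/z6.png

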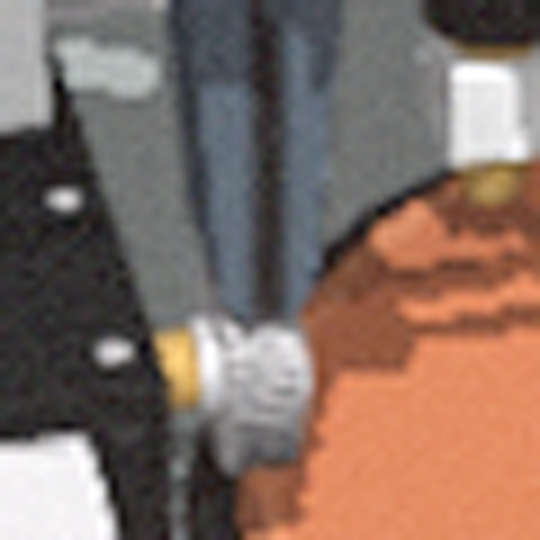

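The knob's outline hides the fingertips, so the fingers are lower and on the +y side of the knob. The real tool must sit some way to +y of the reported pose. I'll feel towards -y for contact with the knob's flank.

```bash
python3 -m jog '-0.004 0 0 0 0 0;-0.01 0 0 0 0 0;-0.01 0 0 0 0 0'; python3 -m jog '-0.004 0 0 0 0 0;-0.01 0 0 0 0 0;-0.01 0 0 0 0 0'; python3 -m jog '-0.004 0 0 0 0 0;-0.01 0 0 0 0 0;-0.01 0 0 0 0 0'
python3 - <<'E'
from h import *
np.set_printoptions(precision=1,suppress=True)
for px,z in(((296.7,201),179.9),((297.7,213.1),149.7),((298.6,221.9),132)):print(atz("side",px,z))
p=[216.4,-532.8,201.9]
R=cv2.Rodrigues(np.array([0,0,np.radians(22.1)]))[0]
for z in(-22,57,100):print(z,[proj("top",np.array(p)+R@np.array([dx,dy,z])) for dx,dy in((0,0),(38,89),(38,-89))])
E
```

```text
time_s: 7.05
ee_pos: [541.6, -77.5, 143.2]
ee_rot: [-179.7, -0.0, 95.9]
force: [0.6, 0.4, 0.2]
gripper_width: 0.3
time_s: 7.3
ee_pos: [542.2, -83.1, 143.2]
ee_rot: [-179.7, -0.0, 95.9]
force: [0.0, -0.5, -0.0]
gripper_width: 0.7
time_s: 7.55
ee_pos: [542.8, -88.6, 143.2]
ee_rot: [-179.7, 0.0, 95.9]
force: [1.1, 0.9, -0.1]
gripper_width: 0.4
[545.8 -26.6 179.9]
[548.2 -19.3 149.7]
[549.4 -22.5 132. ]
-22 [array([630.3, 414.3]), array([578.2, 409.2]), array([664.3, 378.4])]
57 [array([659.6, 425.4]), array([602.5, 419.7]), array([696.3, 385.9])]
100 [array([678. , 432.3]), array([617.8, 426.4]), array([716.5, 390.6])]
```

Three tip sightings give a constant offset of about (+8, +43) mm. A base-axis rotation of about 4.5–6° fits that, and the start picture too, where the gripper also sat further on than reported. I'll carry on to a light flank contact to settle it.

```bash
python3 -m jog '-0.004 0 0 0 0 0;-0.008 0 0 0 0 0;-0.008 0 0 0 0 0'; python3 -m jog '-0.004 0 0 0 0 0;-0.006 0 0 0 0 0;-0.006 0 0 0 0 0';  python3 -m jog '-0.004 0 0 0 0 0;-0.006 0 0 0 0 0;-0.006 0 0 0 0 0'; python3 - <<'E'
from h import *
f=grab_frame("side");g=f.astype(int)
m=(g[:,:,2]-g[:,:,0]>12);print("blue cols per row",[(r,(np.where(m[r,280:315])[0]+280)[[0,-1]].tolist()) for r in range(196,232,4) if m[r,280:315].any()])
E
```

```text
time_s: 7.8
ee_pos: [543.3, -92.9, 143.2]
ee_rot: [-179.7, 0.0, 95.9]
force: [-0.9, 0.3, 0.1]
gripper_width: 0.4
time_s: 8.05
ee_pos: [543.7, -96.1, 143.3]
ee_rot: [-179.7, 0.0, 95.9]
force: [0.1, 0.4, 0.1]
gripper_width: 0.2
time_s: 8.3
ee_pos: [544.0, -99.3, 143.3]
ee_rot: [-179.7, 0.0, 95.9]
force: [0.2, 0.2, -0.1]
gripper_width: 0.3
blue cols per row [(208, [306, 308]), (212, [306, 309]), (216, [296, 309]), (220, [296, 309]), (224, [297, 308]), (228, [297, 308])]
```

No contact yet, and the finger has drifted to +x. I'll lift, then fit the rotation to a clean view.

```bash
python3 -m jog '0 0 -0.03 0 0 0;0 0 -0.06 0 0 0;0 0 -0.09 0 0 0;0 0 -0.09 0 0 0;0 0 -0.09 0 0 0'; python3 - <<'E'
from h import *
f=grab_frame("side");s=state();p=np.array(s["ee_pos"])
a=cv2.resize(np.clip(f[150:250,260:360,::-1]*1.5,0,255).astype(np.uint8),None,fx=6,fy=6,interpolation=2)
cols={0:(255,255,255),4:(0,0,255),6:(0,255,0),8:(0,255,255)}
for th,c in cols.items():
    for dx in(-16,16):
        R=cv2.Rodrigues(np.array([0,0,np.radians(th)]))[0];Y=cv2.Rodrigues(np.array([0,0,np.radians(96)]))[0]
        q=proj("side",R@(p+Y@np.array([dx,0,-22])));cv2.circle(a,tuple(int(v) for v in (q-[260,150])*6),3,c,-1);print(th,dx,q)
cv2.imwrite("pics/z7.png",a)
E
```

```text
time_s: 8.77
ee_pos: [544.6, -99.2, 188.7]
ee_rot: [-179.8, 0.1, 95.9]
force: [0.5, -0.7, -0.7]
gripper_width: 0.1
0 -16 [302.03635913 233.71258958]
0 16 [298.02538925 223.79558384]
4 -16 [303.34700113 221.46003253]
4 16 [298.28655254 212.64974118]
6 -16 [303.38617951 215.77574248]
6 16 [297.86863739 207.47152998]
8 -16 [303.05354643 210.36621948]
8 16 [297.11844599 202.53932565]
```

View pics/z7.png

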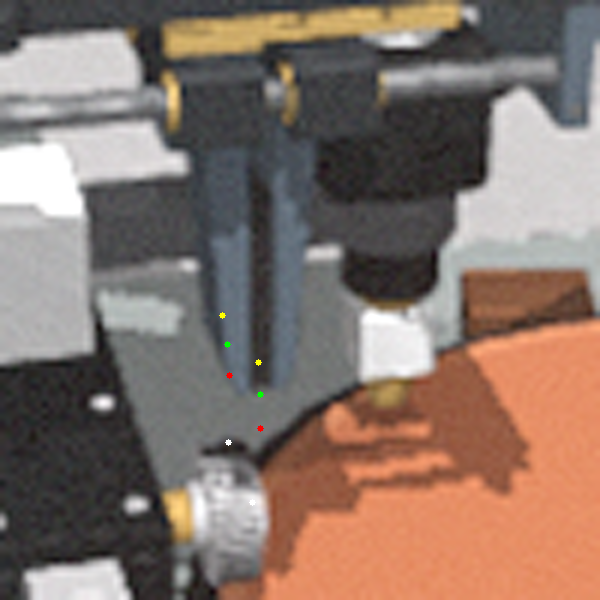

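The near edge of the pads, at crop (262,388), fits a rotation of about 6.3°. In robot coordinates the knob is then near (529, -134) and the lathe is square to the robot (yaw about 0). I'll correct the pose and lower again.

```bash
python3 -m jog '-0.025 -0.018 0 0 0 0.04;-0.049 -0.036 0.006 0 0 0.069;-0.049 -0.036 0.006 0 0 0.069;-0.049 -0.036 0.006 0 0 0.069'; python3 -m jog '0 0 0.005 0 0 0;0 0 0.01 0 0 0;0 0 0.01 0 0 0';  python3 -m jog '0 0 0.002 0 0 0;0 0 0.004 0 0 0;0 0 0.004 0 0 0'
```

```text
time_s: 9.15
ee_pos: [527.7, -125.3, 183.7]
ee_rot: [-179.6, -0.0, 89.6]
force: [-0.4, -0.3, -0.2]
gripper_width: 0.8
time_s: 9.4
ee_pos: [527.4, -124.7, 177.7]
ee_rot: [-179.5, -0.0, 89.7]
force: [-0.5, 0.2, -0.2]
gripper_width: 0.3
time_s: 9.65
ee_pos: [527.3, -124.4, 175.4]
ee_rot: [-179.4, -0.0, 89.7]
force: [-0.2, -0.2, 0.3]
gripper_width: 0.5
```

```bash
python3 -m jog '0 0.002 0.002 0 0 0;0 0.003 0.004 0 0 0;0 0.003 0.004 0 0 0'; python3 -m jog '0 0 0.002 0 0 0;0 0 0.004 0 0 0;0 0 0.004 0 0 0'
```

```text
time_s: 9.9
ee_pos: [528.9, -124.4, 173.2]
ee_rot: [-179.4, -0.1, 89.7]
force: [0.7, -1.5, -0.4]
gripper_width: 0.4
time_s: 10.15
ee_pos: [528.7, -124.4, 171.0]
ee_rot: [-179.4, -0.1, 89.7]
force: [0.2, -0.4, 0.4]
gripper_width: 0.6
```

```bash
cat >> h.py <<'E'
def tipchk(th=6.3):
    f=grab_frame("side");g=f.astype(int);m=(g[:,:,2]-g[:,:,0]>10)
    print("blue",[(r,(np.where(m[r,282:320])[0]+282)[[0,-1]].tolist(),int(m[r,282:320].sum())) for r in range(200,250,3) if m[r,282:320].sum()>1])
    p=np.array(state()["ee_pos"]);R=cv2.Rodrigues(np.array([0,0,np.radians(th)]))[0]
    for dx in(-16,0,16):print(dx,proj("side",R@(p+[0,dx,-22])))
    return f
E
python3 - <<'E'
from h import *
f=tipchk();print("world tip",cv2.Rodrigues(np.array([0,0,np.radians(6.3)]))[0]@(np.array(state()["ee_pos"])-[0,0,22]))
cv2.imwrite("pics/z8.png",cv2.resize(np.clip(f[190:260,262:342,::-1]*1.5,0,255).astype(np.uint8),None,fx=8,fy=8,interpolation=2))
E
```

```text
blue [(200, [287, 300], 6), (203, [297, 298], 2), (206, [286, 301], 9), (209, [286, 301], 11), (212, [286, 301], 12), (215, [287, 300], 9), (218, [287, 300], 9), (221, [287, 300], 9), (224, [288, 299], 7), (227, [288, 299], 7), (230, [288, 298], 6)]
-16 [297.31372889 231.4182439 ]
0 [295.41859674 226.66996644]
16 [293.59547105 222.10210209]
world tip [539.21783373 -65.60665876 149.09517084]
```

View pics/z8.png

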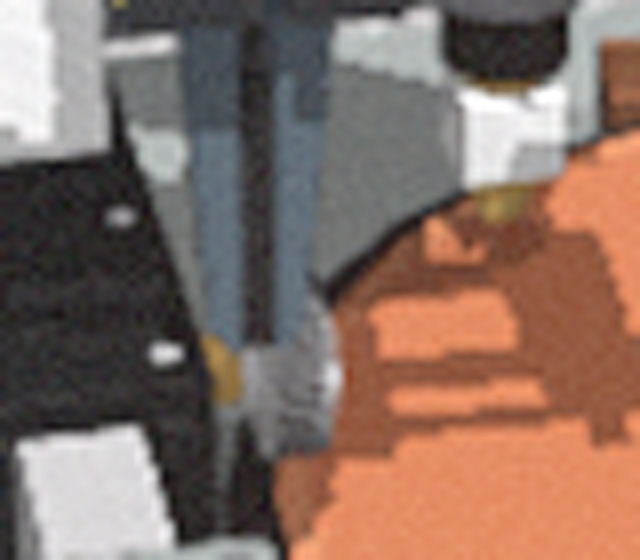

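The fingers now stand in front of the knob, with the tip at crop (250,340), i.e. pixel (293,232). They sit about 8 mm too far to -x, and the real tip may be a few mm above nominal. I'll shift +x and go down by feel.

```bash
python3 -m jog '0 0.008 -0.004 0 0 0;0 0.016 -0.004 0 0 0;0 0.016 -0.004 0 0 0;0 0.016 0 0 0 0'; python3 -m jog '0 0 0.002 0 0 0;0 0 0.004 0 0 0;0 0 0.004 0 0 0';  python3 -m jog '0 0 0.002 0 0 0;0 0 0.004 0 0 0;0 0 0.004 0 0 0'
```

```text
time_s: 10.53
ee_pos: [537.4, -124.5, 171.3]
ee_rot: [-179.5, -0.0, 89.7]
force: [0.6, 0.6, 0.2]
gripper_width: 0.6
time_s: 10.78
ee_pos: [537.1, -124.4, 168.9]
ee_rot: [-179.4, -0.0, 89.7]
force: [-0.4, 0.5, -0.8]
gripper_width: 0.6
time_s: 11.03
ee_pos: [536.9, -124.4, 166.7]
ee_rot: [-179.4, -0.1, 89.7]
force: [-0.0, 0.6, -0.5]
gripper_width: 0.5
```

```bash
python3 -m jog '0 0 0.002 0 0 0;0 0 0.004 0 0 0;0 0 0.004 0 0 0';  python3 -m jog '0 0 0.002 0 0 0;0 0 0.004 0 0 0;0 0 0.004 0 0 0';  python3 -m jog '0 0 0.002 0 0 0;0 0 0.004 0 0 0;0 0 0.004 0 0 0'; python3 - <<'E'
from h import *
tipchk()
E
```

```text
time_s: 11.28
ee_pos: [536.7, -124.4, 164.4]
ee_rot: [-179.4, -0.1, 89.7]
force: [0.3, -0.6, -0.4]
gripper_width: 0.6
time_s: 11.53
ee_pos: [536.6, -124.3, 162.2]
ee_rot: [-179.4, -0.1, 89.7]
force: [-0.6, -0.6, -0.5]
gripper_width: 0.6
time_s: 11.78
ee_pos: [536.4, -124.3, 159.9]
ee_rot: [-179.3, -0.1, 89.7]
force: [-0.5, -0.9, -0.7]
gripper_width: 0.6
blue [(200, [290, 307], 6), (203, [292, 307], 6), (206, [290, 306], 5), (209, [291, 303], 5), (212, [292, 306], 10), (215, [291, 306], 11), (218, [291, 306], 11), (221, [292, 305], 9), (224, [292, 305], 9), (227, [293, 304], 7), (230, [293, 304], 8), (233, [293, 304], 7), (236, [294, 303], 5)]
-16 [301.5954363  236.09950755]
0 [299.63722696 231.30911133]
16 [297.75268847 226.69893721]
```

```bash
cat > fit.py <<'E'
from h import *
from scipy.optimize import least_squares
np.set_printoptions(precision=2,suppress=True)
O=[(539.3,-76.5,201.9,96,296.7,201),(538.9,-63,175.4,96,297,211),(538.8,-63,171.7,96,297.7,213.1),(544.6,-99.2,188.7,96,303.7,214.7),(528.7,-124.4,171,89.7,293.3,232.5),(536.4,-124.3,159.9,89.7,298.5,238)]
def pt(o,T,w,th,tz=-22):
    Y=cv2.Rodrigues(np.array([0,0,np.radians(o[3])]))[0];R=cv2.Rodrigues(np.array([0,0,np.radians(th)]))[0]
    return R@(np.array(o[:3])+Y@np.array([-w,0,0])+[0,0,tz])+np.array(T)
def run(name,f,x0):
    r=least_squares(lambda x:np.ravel([proj("side",pt(o,*f(x)))-o[4:] for o in O]),x0)
    print(name,r.x,"rms",np.sqrt(np.mean(r.fun**2)));return r
run("trans",lambda x:(x[:3],16,0),[0,40,0])
run("trans yz",lambda x:([0,x[0],x[1]],16,0),[40,0])
run("z only",lambda x:([0,0,x[0]],16,0),[20])
run("rot",lambda x:([0,0,0],16,x[0]),[6])
run("rot+z",lambda x:([0,0,x[1]],16,x[0]),[6,0])
run("rot+trans xy",lambda x:([x[1],x[2],0],16,x[0]),[6,0,0])
run("x,z",lambda x:([x[1],0,x[0]],16,0),[20,0])
E
python3 fit.py
```

```text
trans [ 1.59  9.72 30.13] rms 0.5371927928922061
trans yz [-4.03 38.49] rms 0.5956157616303548
z only [36.07] rms 0.6236828373524369
rot [6.16] rms 1.692685658870414
rot+z [ 0.6 32.6] rms 0.5545300722735138
rot+trans xy [-0.03  6.55 59.38] rms 0.9350410268955572
x,z [36.03  0.63] rms 0.562468736006114
```

The fit over six sightings has a plain answer. There is no rotation; the real tip is about 36 mm higher than nominal (0.6 px rms). So the first position and yaw were right and I just hadn't gone low enough: contact should come at a TCP height of about 141.

```bash
python3 -m jog '0.04 0.007 0 -0.008 0 -0.05;0.08 0.007 0 -0.008 0 -0.07;0.115 0.007 0 -0.008 0 -0.07;0.115 0.007 0.01 -0.008 0 -0.07;0.115 0.007 0.02 -0.008 0 -0.07;0.115 0.007 0.025 -0.008 0 -0.07;0.115 0.007 0.025 -0.008 0 -0.07'; python3 -m jog '0 0 0.002 0 0 0;0 0 0.004 0 0 0;0 0 0.004 0 0 0';  python3 -m jog '0 0 0.002 0 0 0;0 0 0.004 0 0 0;0 0 0.004 0 0 0'
```

```text
time_s: 12.42
ee_pos: [539.5, -67.5, 146.6]
ee_rot: [-180.0, -0.1, 96.0]
force: [-0.4, 0.7, -0.8]
gripper_width: 0.5
time_s: 12.67
ee_pos: [539.4, -68.0, 144.3]
ee_rot: [-179.9, -0.1, 95.9]
force: [-0.8, 0.9, 0.3]
gripper_width: 0.5
time_s: 12.92
ee_pos: [539.6, -68.4, 143.0]
ee_rot: [-180.0, -0.1, 95.9]
force: [-1.7, -0.4, 4.0]
gripper_width: 0.1
```

Contact at TCP z 143.0 with 4 N. First trial stroke towards -y.

```bash
python3 -m jog '0 0 0.004 0 0 0;-0.012 0 0.004 0 0 0;-0.024 0 0.004 0 0 0;-0.036 0 0.004 0 0 0;-0.048 0 0.004 0 0 0'; python3 - <<'E'
from h import *
f=grab_frame("side");s=state();print(s["ee_pos"],s["force"])
E
python3 -m jog '0 0 -0.016 0 0 0;0.024 0 -0.016 0 0 0;0.06 0 -0.016 0 0 0;0.06 0 -0.016 0 0 0'
```

```text
time_s: 13.33
ee_pos: [542.1, -91.2, 142.6]
ee_rot: [179.9, -0.2, 95.9]
force: [-1.0, 3.9, 5.2]
gripper_width: 0.3
[542.32821815 -92.70391479 142.31365789] [-1.22591118 -0.8385471   5.98492878]
time_s: 13.72
ee_pos: [538.7, -60.1, 150.4]
ee_rot: [179.9, -0.2, 96.0]
force: [0.1, 0.3, -0.3]
gripper_width: 0.6
```

The stroke took 3.9 N tangentially with 5 N normal, so the knob is turning. Next are double strokes of about 28 mm with slightly more pressure.

```bash
python3 -m jog '-0.004 0 0.012 0 0 0;-0.004 0 0.020 0 0 0;-0.018 0 0.020 0 0 0;-0.032 0 0.020 0 0 0;-0.046 0 0.020 0 0 0;-0.060 0 0.020 0 0 0;-0.060 0 0.020 0 0 0;-0.060 0 0.002 0 0 0;-0.032 0 0 0 0 0;-0.004 0 0 0 0 0;-0.004 0 0.012 0 0 0;-0.004 0 0.020 0 0 0;-0.018 0 0.020 0 0 0;-0.032 0 0.020 0 0 0;-0.046 0 0.020 0 0 0;-0.060 0 0.020 0 0 0;-0.060 0 0.020 0 0 0'; python3 - <<'E'
from h import *
f=grab_frame("side");s=state();print(s["ee_pos"],s["force"])
E
python3 -m jog '0 0 -0.018 0 0 0;0.028 0 -0.018 0 0 0;0.056 0 -0.018 0 0 0;0.056 0 -0.018 0 0 0'
python3 - <<'E'
from h import *
for n in("side","top"):cv2.imwrite(f"pics/s1{n}.png",grab_frame(n)[:,:,::-1])
a=cv2.imread("pics/s1side.png")[215:255,280:315];g=cv2.cvtColor(a,6);o=cv2.cvtColor(cv2.imread("pics/side0.png")[215:255,280:315],6)
print(g[8:34,10:26]);print(o[8:34,10:26])
E
```

```text
time_s: 15.13
ee_pos: [542.3, -90.2, 142.4]
ee_rot: [179.8, -0.1, 96.0]
force: [-3.5, -0.9, 16.8]
gripper_width: 0.4
[542.28282734 -90.20655355 142.37204905] [-4.42780319 -1.10010499 15.32495014]
time_s: 15.52
ee_pos: [538.1, -59.2, 150.4]
ee_rot: [180.0, -0.2, 96.2]
force: [-0.2, -0.4, -0.8]
gripper_width: 0.4
[[ 78  81  77  71  61  52  49  52  57  50  62  76  78  71  55  27]
 [ 79  76  71  64  48  61  61  64  58  59  72  87  76  55  33  22]
 [ 77  76  75  87  71  78  88  85  80  75  93  94  66  27  25  25]
 [ 79  78  76  97 109 105 103 106 101 102  99  82  51  19  22  39]
 [ 77  78  78  78 105 105  93 100 113 114 110 113  83  28  41  56]
 [ 75  81  82  82  99 102  91  86  90  88  95 111 120  84  54  65]
 [ 78  80  83  84 107 121 124 134 130 109 102 106 130 114  68  70]
 [ 75  89 117 112  95 105 117 133 134 116 108 108 130 129  89  71]
 [ 95 110 139 145 109 122 137 126 111 105 105  97 130 137  97  70]
 [118 107 140 163 130 125 149 135 119 127 138 136 141 146 120  88]
 [133  95 144 177 147 118 124 121 110 122 138 135 134 156 141 104]
 [136 118 151 180 160 136 142 144 137 137 144 145 
[... 1998 characters left out ...]
 116 104  93  97 116 116 103]
 [ 86  81  99 115 105 100 106 106 103 113 111 108 110 108 109 101]
 [ 99  86  86  94  89  89 105 105 100  92  90  93  95  99 104 104]
 [124 115  86  67  76  87  95 100 101 111 105  96  87  93 106 103]
 [114 113  76  52  74  86  74  71  74  82  83  83  80  92 103 103]
 [110  90  48  47  74  84  79  74  72  65  71  70  73  85  96 102]
 [110  78  25  40  67  88  78  66  57  67  72  67  64  62  95 106]
 [107  77  29  34  69  86  73  56  53  61  60  55  55  65  92 105]
 [104  72  25  21  53  79  66  52  54  49  51  54  55  64  91 105]
 [ 93  44  30  27  38  58  57  59  66  65  66  63  64  63  92 105]
 [ 78  26  26  31  27  21  48  68  76  73  70  67  68  64  89 105]]
```

The dark line seen at row 224 at the start is no longer on the visible front. That fits about 3.8 rad of predicted turn, which puts the line underneath at the back. I'll do three more strokes, which should bring it to face the side camera at about 7.9 rad.

```bash
python3 -m jog '-0.006 0 0.012 0 0 0;-0.006 0 0.019 0 0 0;-0.020 0 0.019 0 0 0;-0.034 0 0.019 0 0 0;-0.048 0 0.019 0 0 0;-0.062 0 0.019 0 0 0;-0.062 0 0.019 0 0 0;-0.062 0 0.002 0 0 0;-0.034 0 0 0 0 0;-0.006 0 0 0 0 0;-0.006 0 0.012 0 0 0;-0.006 0 0.019 0 0 0;-0.020 0 0.019 0 0 0;-0.034 0 0.019 0 0 0;-0.048 0 0.019 0 0 0;-0.062 0 0.019 0 0 0;-0.062 0 0.019 0 0 0'; python3 -m jog '0 0 -0.018 0 0 0;0.028 0 -0.018 0 0 0;0.056 0 -0.018 0 0 0;0.056 0 -0.007 0 0 0;0.056 0 0.003 0 0 0;0.042 0 0.003 0 0 0;0.028 0 0.003 0 0 0;0.014 0 0.003 0 0 0;0 0 0.003 0 0 0;0 0 0.003 0 0 0'; python3 -m jog '0 0 -0.018 0 0 0;0.028 0 -0.018 0 0 0;0.056 0 -0.018 0 0 0;0.056 0 -0.018 0 0 0'
python3 - <<'E'
from h import *
g=cv2.cvtColor(grab_frame("side")[222:252,290:306],7);o=cv2.cvtColor(cv2.imread("pics/side0.png")[222:252,290:306],6)
print(g.astype(int)-o)
E
```

```text
time_s: 17.03
ee_pos: [542.2, -92.2, 142.2]
ee_rot: [179.9, -0.1, 96.2]
force: [-3.5, -2.0, 11.9]
gripper_width: 0.6
time_s: 17.87
ee_pos: [542.4, -92.8, 141.9]
ee_rot: [179.8, 0.0, 96.2]
force: [-2.6, -0.9, 12.8]
gripper_width: 0.3
time_s: 18.2
ee_pos: [538.2, -61.8, 150.1]
ee_rot: [179.9, -0.1, 96.3]
force: [0.1, 0.1, -0.2]
gripper_width: 0.7
[[-21 -24 -32 -33 -26 -49 -61 -67 -49 -15  -4   2   5  12   0   3]
 [ 10   3  -3  -3  -1 -16 -30 -25 -17 -15  -9  -2   5   3   1  -2]
 [  0   9   5   2   4  -6  -8   0  12  12   8   9   3  -4 -10 -12]
 [  0   4  -2  20  30  23  33  35  32  37  23  20   8   0  -7 -11]
 [  4   0  -7 -18  -6   9   9  17   7  -9  -5   8  30  14 -12 -20]
 [  4   3   2 -23 -10   8   7   7   0 -23 -39 -15  25  13 -33 -37]
 [  3   9  -7  -3 -21  -5  -3 -18   4   2 -24 -26   9  24 -31 -41]
 [  1  -2  -3   7 -49 -10   2 -27 -22 -17 -21 -49 -11  12 -19 -44]
 [  0 -18  -3  19 -21   5  30 -11 -20  -2  14  19 -16  -3   2 -39]
 [  1 -19  -5  27  10 -31 -32 -30 -25  -4  16  39  -9   0   7 -42]
 [  3  -6 -10  18  36 -15 -39 -24 -10  -6  -9 -27 -41 -20 -13 -18]
 [ -5  19 -15   
[... 557 characters left out ...]
 -22 -24 -24 -11 -11 -15   0]
 [-45 -42 -27 -16  -4  -5  16  24   3  -8  -4  -1  12   2  -4   3]
 [-45 -37 -12 -14  -8   4   9   8   7  12  12  13  11  -1   7   8]
 [-49 -29   9 -11  -8  -6  16  19  20   9   0   2   0  -3 -19  -4]
 [-47 -26  -7  -5 -33 -12   8   0 -13 -10  -8  -9 -12 -24 -38 -14]
 [-47 -29  -5   6 -22 -20  -6 -13 -22  -9 -12  -8  -6 -17 -30  -7]
 [-23 -13  -4  -4 -11 -20 -13  -5   1   1   0   7   4   8 -21 -12]
 [  5   1   7  -4  -3   6   4   5  -2   6   9   5   1  11 -21  -8]
 [  5 -10  -2  10  -4  -9   4   6  -1  -1   3   1   9  -8 -14   0]
 [  3  -6   0   5  -8   3  -7   5   2   4   2   2   3 -25 -20   0]
 [  3   1  -3  -5   4   5   4   3   2   3   6   8   6 -16 -31 -10]]
```

```bash
python3 -m jog '-0.002 0 0.012 0 0 0;-0.002 0 0.018 0 0 0;-0.016 0 0.018 0 0 0;-0.030 0 0.018 0 0 0;-0.044 0 0.018 0 0 0;-0.058 0 0.018 0 0 0;-0.058 0 0.018 0 0 0;-0.058 0 0.002 0 0 0;-0.030 0 0 0 0 0;-0.002 0 0 0 0 0;-0.002 0 0.012 0 0 0;-0.002 0 0.018 0 0 0;-0.016 0 0.018 0 0 0;-0.030 0 0.018 0 0 0;-0.044 0 0.018 0 0 0;-0.058 0 0.018 0 0 0;-0.058 0 0.018 0 0 0'; python3 -m jog '0 0 -0.018 0 0 0;0.028 0 -0.018 0 0 0;0.056 0 -0.018 0 0 0;0.056 0 -0.018 0 0 0'
python3 - <<'E'
from h import *
cv2.imwrite("pics/s3side.png",grab_frame("side")[:,:,::-1])
E
python3 -m jog '0 0 0.012 0 0 0;0 0 0.018 0 0 0;-0.014 0 0.018 0 0 0;-0.028 0 0.018 0 0 0;-0.042 0 0.018 0 0 0;-0.056 0 0.018 0 0 0;-0.056 0 0.018 0 0 0'; python3 -m jog '0 0 -0.018 0 0 0;0.028 0 -0.018 0 0 0;0.056 0 -0.018 0 0 0;0.056 0 -0.018 0 0 0'
python3 - <<'E'
from h import *
cv2.imwrite("pics/s4side.png",grab_frame("side")[:,:,::-1])
I=[cv2.cvtColor(cv2.imread(f"pics/{n}.png")[220:250,290:306],6) for n in("side0","s1side","s3side","s4side")]
print(np.c_[np.arange(220,250),np.array([i[:,6:12].mean(1) for i in I]).T.round()].astype(int))
K=np.array([540.5,-74.7,134])
for a in range(-40,170,20):
    print(a,proj("side",K+21*np.array([.105*np.sin(np.radians(a)),-np.sin(np.radians(a)),np.cos(np.radians(a))])).round(1),end=" ")
E
```

```text
time_s: 19.67
ee_pos: [541.9, -92.0, 142.1]
ee_rot: [179.9, 0.0, 96.4]
force: [-2.2, -0.4, 10.9]
gripper_width: 0.1
time_s: 20.0
ee_pos: [537.7, -61.0, 150.4]
ee_rot: [180.0, -0.1, 96.5]
force: [-0.4, -0.0, -0.4]
gripper_width: 0.1
time_s: 20.63
ee_pos: [541.6, -90.8, 142.4]
ee_rot: [179.9, -0.0, 96.5]
force: [-2.1, -0.5, 11.0]
gripper_width: 0.3
time_s: 20.97
ee_pos: [537.4, -60.2, 150.8]
ee_rot: [180.0, -0.1, 96.6]
force: [-0.4, 0.4, -0.3]
gripper_width: 0.3
[[220 118  51  52  53]
 [221 110  51  52  56]
 [222  86  61  51  60]
 [223  69  58  49  54]
 [224  47  67  57  60]
 [225  50  86  83  60]
 [226  94  99 100  32]
 [227 120 107 102  57]
 [228 116  94 115 110]
 [229 123 118 114 117]
 [230 123 119 100 108]
 [231 124 114 135 130]
 [232 152 134 138 124]
 [233 142 125 137 135]
 [234 144 142 144 135]
 [235 131 133 121 122]
 [236 128 130 121 117]
 [237 122 126 118 117]
 [238 108 114 118 119]
 [239 108 114  98 103]
 [240  98 100 104 108]
 [241 101 101  96  90]
 [242  78  88  84  86]
 [243  72  81  79  86]
 [244  68  67  72  73]
 [245  60  64  65  67]
 [246  54  54  61  56]
 [247  63  65  66  64]
 [248  67  71  70  72]
 [249  66  71  70  71]]
-40 [295.1 224.9] -20 [295.8 225. ] 0 [296.6 226.5] 20 [297.5 229.3] 40 [298.2 233. ] 60 [298.8 237.1] 80 [299.2 241.2] 100 [299.2 244.7] 120 [298.9 247.1] 140 [298.4 248.2] 160 [297.7 247.8]
```

Frame s4 shows the dark line at rows 226–227, about 15° past its starting place. The measured strokes (about 30 mm each, 264 mm in all) give 12.6 rad, so this is two turns without slip. If the carriage slides under a gentle push, the screw is past 1.6 turns, which confirms it. I'll back off and turn the gripper so its wide side runs along the rail.

```bash
python3 -m jog '0 0 -0.02 0 0 0;-0.02 -0.06 -0.02 0 0 0;-0.037 -0.115 -0.02 0 0 0.1;-0.037 -0.115 -0.02 0 0 1;-0.037 -0.115 -0.02 0 0 1;-0.037 -0.115 -0.02 0 0 1;-0.037 -0.115 -0.02 0 0 1;-0.037 -0.115 -0.02 0 0 1;-0.037 -0.115 -0.02 0 0 1;-0.037 -0.115 -0.02 0 0 1;-0.037 -0.115 -0.02 0 0 1;-0.037 -0.115 -0.02 0 0 1;-0.037 -0.115 -0.02 0 0 1;-0.037 -0.115 -0.02 0 0 1;-0.037 -0.115 -0.02 0 0 1;-0.037 -0.115 -0.02 0 0 1;-0.037 -0.115 -0.02 0 0 1'
```

```text
time_s: 22.43
ee_pos: [482.8, -86.3, 161.1]
ee_rot: [-180.0, -0.0, 6.8]
force: [-0.7, -0.8, 0.1]
gripper_width: 0.2
```

```bash
python3 - <<'E'
from h import *
s=state();print(s["qpos"])
cv2.imwrite("pics/s5side.png",grab_frame("side")[:,:,::-1])
I=[cv2.cvtColor(cv2.imread(f"pics/{n}.png")[220:250,290:306],6) for n in("side0","s4side","s5side")]
print(np.c_[np.arange(220,236),np.array([i[:16,6:12].mean(1) for i in I]).T.round()].astype(int))
print("push_face",tip_of("push_face","side")[:1])
E
```

```text
[-1.15017875e+01  1.25377068e+01  1.04048253e+02  3.86076092e-02
  6.33856343e+01  7.17080420e+01]
[[220 118  53 124]
 [221 110  56 116]
 [222  86  60  89]
 [223  69  54  75]
 [224  47  60  77]
 [225  50  60  66]
 [226  94  32  30]
 [227 120  57  56]
 [228 116 110 106]
 [229 123 117 114]
 [230 123 108 101]
 [231 124 130 121]
 [232 152 124 118]
 [233 142 135 129]
 [234 144 135 133]
 [235 131 122 114]]
push_face [{'location': [295.1, 235.8], 'confidence': 0.73}]
```

The knob is unshadowed now and the line shows clearly at row 226, against 224.5 at the start, so it is about 15° past top. Now I'll approach the column face.

```bash
python3 -m jog '0 -0.03 0.01 0 0 0;0 -0.06 0.01 0 0 0;0 -0.09 0.01 0 0 0;0 -0.1 0.01 0 0 0;0 -0.1 0.01 0 0 0'; python3 -m jog '0 -0.01 0 0 0 0;0 -0.02 0 0 0 0;0 -0.03 0 0 0 0;0 -0.03 0 0 0 0'; python3 -m jog '0 -0.01 0 0 0 0;0 -0.02 0 0 0 0;0 -0.03 0 0 0 0;0 -0.03 0 0 0 0'
```

```text
time_s: 22.95
ee_pos: [476.8, -35.9, 156.1]
ee_rot: [-180.0, -0.0, 6.9]
force: [-0.1, 0.2, -0.4]
gripper_width: 0.4
time_s: 23.28
ee_pos: [475.0, -20.7, 156.1]
ee_rot: [-180.0, -0.0, 6.9]
force: [-0.2, 0.5, -0.0]
gripper_width: 0.4
time_s: 23.62
ee_pos: [473.5, -6.2, 156.2]
ee_rot: [179.9, -0.1, 6.9]
force: [-0.5, -2.9, -1.1]
gripper_width: 0.2
```

```bash
python3 -m jog '0 -0.01 0 0 0 0;0 -0.02 0 0 0 0;0 -0.03 0 0 0 0;0 -0.04 0 0 0 0'; python3 -m jog '0 -0.015 0 0 0 0;0 -0.03 0 0 0 0;0 -0.045 0 0 0 0;0 -0.06 0 0 0 0'
```

```text
time_s: 23.95
ee_pos: [471.6, 12.1, 156.2]
ee_rot: [179.7, -0.1, 6.9]
force: [1.2, -7.2, -1.4]
gripper_width: 0.2
time_s: 24.28
ee_pos: [468.8, 40.3, 156.2]
ee_rot: [179.5, -0.2, 7.0]
force: [2.0, -7.5, -1.3]
gripper_width: 0.3
```

The carriage slides at about 7 N, so the clamp is free. I'll carry on to the stop.

```bash
python3 -m jog '0.002 -0.02 0 0 0 0;0.003 -0.04 0 0 0 0;0.004 -0.06 0 0 0 0;0.005 -0.08 0 0 0 0;0.005 -0.09 0 0 0 0'; python3 -m jog '0 -0.01 0 0 0 0;0 -0.018 0 0 0 0;0 -0.026 0 0 0 0'; python3 -m jog '0 -0.01 0 0 0 0;0 -0.018 0 0 0 0;0 -0.026 0 0 0 0'
```

```text
time_s: 24.7
ee_pos: [464.7, 84.6, 155.9]
ee_rot: [179.4, -0.0, 7.0]
force: [-2.4, -6.2, 2.9]
gripper_width: 0.1
time_s: 24.95
ee_pos: [463.5, 96.2, 156.0]
ee_rot: [179.2, -0.1, 7.0]
force: [1.4, -6.4, 2.0]
gripper_width: 0.4
time_s: 25.2
ee_pos: [463.0, 101.1, 156.2]
ee_rot: [178.2, -0.1, 7.3]
force: [5.8, -38.9, 4.1]
gripper_width: 0.3
```

```bash
python3 -m jog '0 -0.008 0 0 0 0;0 -0.016 0 0 0 0;0 -0.022 0 0 0 0'; python3 -m jog '0 -0.006 0 0 0 0;0 -0.012 0 0 0 0;0 -0.012 0 0 0 0'
```

```text
time_s: 25.45
ee_pos: [463.2, 100.0, 156.6]
ee_rot: [176.7, -0.0, 7.6]
force: [6.4, -48.1, 4.6]
gripper_width: 0.1
time_s: 25.7
ee_pos: [463.4, 99.1, 156.7]
ee_rot: [175.9, -0.0, 7.8]
force: [3.4, -23.8, 2.8]
gripper_width: 0.6
```

The stop is reached: force rose sharply at y about 101, after 107 mm of travel. Backing off.

```bash
python3 -m jog '0 0.01 0 0 0 0;0 0.03 0 0 0 0;0 0.06 -0.02 0 0 0;0 0.08 -0.08 0 0 0;0 0.12 -0.14 0 0 0;-0.05 0.19 -0.2 0 0 0;-0.12 0.26 -0.2 0 0 0;-0.2 0.34 -0.2 0 0 0;-0.2 0.42 -0.2 0 0 0;-0.2 0.5 -0.2 0 0 0;-0.2 0.5 -0.2 0 0 0'; python3 - <<'E'
from h import *
s=state();print(s["time_s"],s["ee_pos"],s["force"])
a=grab_frame("side");b=grab_frame("top")
cv2.imwrite("pics/endside.png",a[:,:,::-1]);cv2.imwrite("pics/endtop.png",b[:,:,::-1])
A=cv2.resize(a[120:290,200:440,::-1],None,fx=2.4,fy=2.4,interpolation=2);B=cv2.resize(b[140:330,220:480,::-1],(576,190),interpolation=2)
K=cv2.resize(a[185:240,255:315,::-1],(220,202),interpolation=2)
c=np.zeros((598,796,3),np.uint8);c[:408,:576]=A;c[408:598,:576]=B;c[:202,576:796]=K;cv2.imwrite("pics/z9.png",c)
for q in("knob_centre","puck","oil_jar","stylus_box","brush"):
    for n in("side","top"):
        l=tip_of(q,n)
        if l:print(q,n,np.round(l[0]["location"],1),round(l[0]["confidence"],2))
E
```

```text
time_s: 26.62
ee_pos: [396.3, -157.4, 275.3]
ee_rot: [175.8, -0.2, 7.6]
force: [0.8, 0.7, 0.0]
gripper_width: 0.3
26.6167 [ 396.30492044 -157.35773284  275.28843217] [0.75795862 0.67782883 0.00711066]
knob_centre side [284.3 202.2] 0.79
knob_centre top [389.  152.2] 0.65
puck side [390.9 249.6] 0.7
oil_jar side [225.8 321.7] 0.68
stylus_box side [348.1 207.4] 0.46
stylus_box top [267.2 158.2] 0.62
brush side [218.5 239.7] 0.76
```

View pics/z9.png

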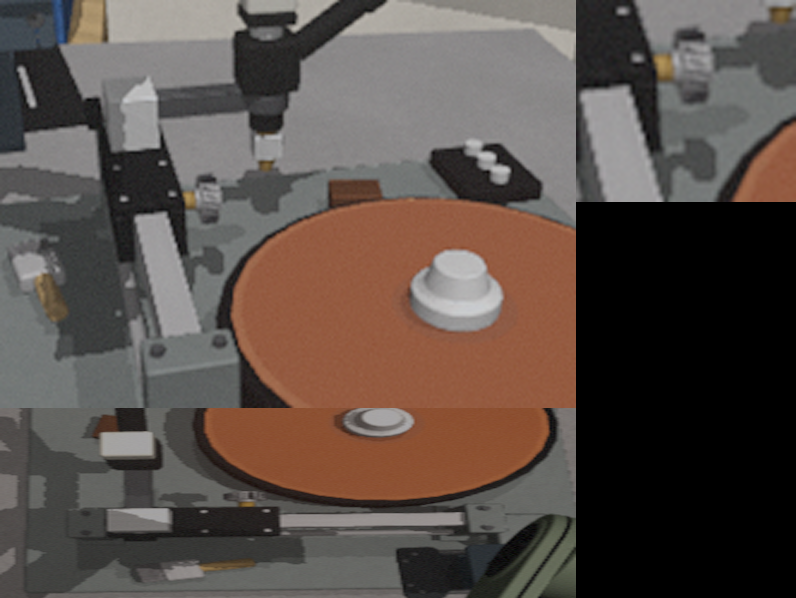

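The picture shows the column at the parking upright (top crop about (140,520)) and the microscope off the disc. The knob's dark mark is near its top, and the puck, brush and box are where they were. Handing in.

```bash
python3 -c "
from workcell import *
print(job_done(),state()['time_s'])"
```

```text
the job is handed in; nothing more can be done
the job is handed in; nothing more can be done
```

The clamp screw is loosened by about two turns and the carriage rests against the end stop, with the microscope clear of the disc. I handed the job in at about 27 s of the 69 s allowed; no verdict was given.

**Loosening:** I made nine fingertip strokes over the knob, about 264 mm in all, which comes to roughly 12.6 rad without slip. Before the push, the black line on the rim sat about 15° past its starting place, so I put the screw at two turns plus about 15°. The line alone can't tell one turn from two. The carriage then slid at about 7 N, so the screw was past the 1.6 turns that free the clamp.

**Pushing:** The carriage slid about 107 mm until the force rose sharply. The fingertip force peaked at about 48 N against the stop, within the 120 N wrist limit, and I then backed off. The last picture shows the carriage at the parking upright and the microscope off the disc.

**Checks that disagreed or were left open:**
- **Tip height:** My tip sightings put the tip about 36 mm higher than the stated tool frame, and contact came at a TCP height of 143 mm instead of the expected 177 mm. I first took this for a 6° rotation and spent some seconds searching for the knob before contact.
- **Stylus box:** The networks put it 3–4 pixels from its first position. Nothing went near it, so I took this as detection error.
- **Oil jar:** It was outside the last picture I viewed. The network found it within 2 pixels of its first position.
- **Microscope:** During the search the wrist force stayed within its noise of about 1 N, so I saw no sign of touching it.

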